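Close the seasoning box with one stroke along its flip lids

ROBOT

A 6-joint arm with a two-finger parallel gripper is mounted at the origin on a cart in front of the work surface, level with it; the furniture and walls round the work are solid. World frame = base frame: x ahead of the robot, y to its left, z up, the work surface at z = 0. Lengths are in m, angles in rad, forces in N, time in s.
With the tool pointing down it reaches from about 0.375 to 0.9 m from the base axis. Payload 3.1 kg.
Tool frame: the origin (TCP) lies on the centre line of the jaws, within the pads' length; the fingertips stand 8 mm ahead of it and the grasp point (between the pads) lies 11 mm behind it; z points along the fingers, y is the direction in which the jaws open and shut (so a half turn about z gives the same grasp; the last joint's range is limited). The gripper opens to 87 mm and grips with 3 to 60 N. Pads are 19 mm wide; open, the fingers measure 117 mm over their backs; the gripper's body (75 mm by 190 mm) begins 51 mm behind the grasp point.
Start: joints at [-1.454, 0.527, 1.433, -0, 1.181, -0.178], TCP at [0.182, -0.598, 0.231] pointing down, gripper open.
Joint ranges: [-3.08, 3.08], [-0.75, 2.2], [0.22, 2.44], [-1.43, 4.57], [0, 2.65], [-2.85, 2.85]. Speed limits (rad/s): [2.79, 2.79, 3.14, 3.14, 3.14, 3.14].

INTERFACE

Orientations are given as a unit quaternion [x, y, z, w].
In Python, from rig import robot gives the robot as it stands.
- The arm moves only by the shell command python3 -m crank 'ROWS' [OPENING] [FORCE]. ROWS is JSON, a list of rows, each a list of 6 numbers: the shift along the world's x, y, z in mm, then the turn, a rotation vector about the world's x, y, z in degrees. A call has 1 to 5 rows; each row is the pose to reach, as a shift and turn from the pose commanded when the call began; what a row does not reach only later rows make up. A row lasts 1/10 s, in which the tool goes at most 50 mm and 8.59 degrees, less where a joint would pass 70% of its speed; a pose out of reach is approached as far as the arm can. A call with a gripper value outside its range is refused whole. OPENING is the gripper command: -1 is fully open, 1 is shut, values between are in proportion, set as the call begins (- or left out, the last holds). The fingers move at their own pace and stop on an object; FORCE is the grip in N (left out, the last holds). Time passes only in rows, so rows that repeat a pose let the fingers close. It gives the time, the measured TCP pose, the force and the opening at its end, in the units of the state.
- robot.get_obs(): the state, without advancing time (a new reading comes with each control period).
- robot.camera(name): name is "scene" or "top" or "wrist"; returns a dict with "pixels" (480x640x3 uint8, red, green, blue), "K" (3x3 intrinsics, pixels), "xyz" and "rotation" of the camera in the world; the wrist camera has in their place "mount" (4x4, takes a point from camera to tool coordinates, whose origin is the TCP and whose axes are the flange's). Camera axes: x right, y up, looking along -z (the intrinsics and any distortion apply to the point x, -y, -z); pixel columns grow to the right and rows downward; lengths in m; the calibration is good to about 2 mm. A picture is of the moment at which its call begins: read the wrist's pose just before it. There is no depth.
- robot.hand_in(): hands the job in, once; it reports no verdict.
Trained networks look in a picture, given as the dict that the camera call returned (one of the last four; its "shot" number tells which), for a name from the list of things; names that differ only in an ending like _2 or _b are one class to them, and where a whole thing is asked for, a point or a joint stands for the part that bears it (a point fixed in the world has none). Each returns a list of dicts, best first, with "conf" (0 to 1); they miss things now and then, are a little off and sometimes report something else, mostly with a low value. They report only what shows in the picture. A call takes as long as a camera call.
- robot.recognise(picture, thing): "box" ([centre column, centre row, width, height] in pixels, round what is visible of it).
- robot.silhouettes(picture, thing): "mask" (480x640 bool, what is visible of it) and "box" ([centre column, centre row, width, height] in pixels, round what is visible of it).
The state is a dict: "time": time; "q": joint angles; "joint_velocities": joint speeds; "joint_torque": joint torques, N m; "position": TCP position; "tool_rot": TCP orientation; "ft_force": force on the tool from outside, world axes, zero at the start; "moment": the same for the moment, N m; "grip_width": finger opening in m.
Only numpy, scipy, OpenCV 4.12 (cv2) and the standard library are available. Lean on these libraries where they do the work, as an engineer would, in place of code of your own. Each camera call takes 0.05 s, during which the arm holds its last target. There are 200 camera calls.

TASK

The five flip lids of the seasoning box stand open, all leaning towards the end with the little tab. Starting at the other end, run your fingertips lightly along the row just at lid height, all the way to the tab end, so that the lids fold flat one after the other; keep the fingers low over the box until the last lid is down. Be gentle: do not lift the box or push it out of its place, leave the jar, tin and teaspoon alone, and take the hand away at the end.

Things in the scene. Friction and masses are not known exactly. Their poses are not given: they have to be found in the camera images.
- seasoning_box: grey stoneware box, loose, on rubber feet, about 0.9 kg: a trough 208 mm long (along its y axis), 46 mm wide (x) and 33 mm high with five compartments in a row; the lid tops lie 36.5 mm above the worktop when shut. Origin at the centre of its underside, z up. A small flat tab sticks out 30 mm beyond its -y end, 21 to 27 mm above the worktop; the +y end is plain.
- row_start (a point): point of the box over the hinge of lid0, mid-width, at the height of the shut lids' top faces, 4 mm in from the plain (+y) end face; the stroke starts beyond it, outside the box. Axes as the box.
- row_end (a point): point of the box over the free edge of lid4 when shut, mid-width, at the height of the shut lids' top faces, near the tab end (-y). Axes as the box.
- lid0 (a joint): bamboo flip lid, first (plain, +y) end in the row, 39 wide (x) x 37 x 3 mm, hinged at its +y edge at box y = 100 mm, 33.5 mm above the worktop. Rad: 0 shut and flat, stop at 1.5; starts at 0.95 to 1.35, leaning to the tab end (-y), to which it folds. A stiffish hinge (0.004 N m) keeps it at any angle: it must be run over within about 3 mm of the shut height.
- lid1 (a joint): bamboo flip lid, second in the row, 39 wide (x) x 37 x 3 mm, hinged at its +y edge at box y = 60 mm, 33.5 mm above the worktop. Rad: 0 shut and flat, stop at 1.5; starts at 0.95 to 1.35, leaning to the tab end (-y), to which it folds. A stiffish hinge (0.004 N m) keeps it at any angle: it must be run over within about 3 mm of the shut height.
- lid2 (a joint): bamboo flip lid, middle in the row, 39 wide (x) x 37 x 3 mm, hinged at its +y edge at box y = 20 mm, 33.5 mm above the worktop. Rad: 0 shut and flat, stop at 1.5; starts at 0.95 to 1.35, leaning to the tab end (-y), to which it folds. A stiffish hinge (0.004 N m) keeps it at any angle: it must be run over within about 3 mm of the shut height.
- lid3 (a joint): bamboo flip lid, fourth in the row, 39 wide (x) x 37 x 3 mm, hinged at its +y edge at box y = -20 mm, 33.5 mm above the worktop. Rad: 0 shut and flat, stop at 1.5; starts at 0.95 to 1.35, leaning to the tab end (-y), to which it folds. A stiffish hinge (0.004 N m) keeps it at any angle: it must be run over within about 3 mm of the shut height.
- lid4 (a joint): bamboo flip lid, last (tab, -y) end in the row, 39 wide (x) x 37 x 3 mm, hinged at its +y edge at box y = -60 mm, 33.5 mm above the worktop. Rad: 0 shut and flat, stop at 1.5; starts at 0.95 to 1.35, leaning to the tab end (-y), to which it folds. A stiffish hinge (0.004 N m) keeps it at any angle: it must be run over within about 3 mm of the shut height.
- jar: bystander: small glass spice jar with a screw lid, 45 mm across, 75 mm high, 85 to 105 mm from the row's middle line, on the box's +x (far) side; origin at the centre of its underside
- tin: bystander: small food tin, 57 mm across, 72 mm high, beyond the tab end, its centre 200 mm or more from the box's centre; origin at the centre of its underside
- teaspoon: bystander: teaspoon lying flat, 132 x 26 x 9 mm, beside the box on its +x (far) side, roughly along the box; origin at the centre of its underside

How it is judged:
On the way, in this order (a step that is already met when the one before it is completed fails the run):
1. lid0 is folded flat (value of joint lid0 below 0.15 rad), for 0.02 s.
2. lid1 is folded flat, after lid0 (value of joint lid1 below 0.15 rad), for 0.02 s.
3. lid2 is folded flat, after lid1 (value of joint lid2 below 0.15 rad), for 0.02 s.
4. lid3 is folded flat, after lid2 (value of joint lid3 below 0.15 rad), for 0.02 s.
5. lid4 is folded flat, after lid3 (value of joint lid4 below 0.15 rad), for 0.02 s.
At the end, for the whole second after the job is handed in: all five lids are down (each within 0.15 rad, about 5 mm at its free edge, of flat); the box stands upright, at rest and within 30 mm of where it stood; jar, tin and teaspoon are within 20 mm of where they stood (value of joint each of lid0, lid1, lid2, lid3, lid4 below 0.15 rad and distance of seasoning_box from where it was at the start of the episode below 0.03 m and angle between seasoning_box's own z axis and vertical below 0.1 rad and linear speed of seasoning_box below 0.02 m/s and distance of each of jar, tin, teaspoon from where it was at the start of the episode below 0.02 m); the robot touches nothing.
It fails at once if the hand rises well away from the box (grasp point over 0.12 m above the worktop) between the first lid and the last (value of joint lid0 below 0.15 rad and value of joint lid4 above 0.3 rad and z of the grasp point in the frame of seasoning_box above 0.12 m).
It fails at once if the box is lifted or tipped (height (world z) of seasoning_box above 0.01 m or angle between seasoning_box's own z axis and vertical above 0.15 rad).
It fails at once if the box is pushed more than 30 mm from its place (distance of seasoning_box from where it was at the start of the episode above 0.03 m).
It fails at once if the fingers press the box or its lids with more than 30 N (contact force between the fingers and seasoning_box above 30 N).
It fails at once if the jar, tin or teaspoon is disturbed (moved more than 20 mm) (distance of any of jar, tin, teaspoon from where it was at the start of the episode above 0.02 m).
It also fails if it takes over 38 s, if anything falls off the work surface, if the arm or the gripper's body presses on something with over 40 N, if the wrist force passes 120 N, or if a joint passes its speed limit or range.

## Working session

There is one attempt and no reset: what is moved stays moved. The work goes in short steps, Python scripts to look and compute and a shell command to move; the robot and the scene stay as the last step left them, time stands still between calls to the robot, and variables do not carry over. Pictures are saved under pics/ and viewed, about 8 in all and at most 12, crops included, and the job is handed in when it is done.

```bash
mkdir -p pics
python3 - <<'E'
from rig import robot
import cv2,numpy as np,pickle
o=robot.get_obs();print(o['time'],o['position'],o['tool_rot'],o['grip_width'],o['ft_force'])
D={}
for n in ("top","scene"):
    p=robot.camera(n);print(n,p['xyz'],np.round(p['rotation'],3).tolist(),np.round(p['K'],1).tolist(),[k for k in p])
    cv2.imwrite(f'pics/{n}0.png',p['pixels'][:,:,::-1])
    D[n]=p
    for t in ("seasoning_box","lid0","jar","tin","teaspoon"):
        r=robot.silhouettes(p,t)
        print(t,[(round(a['conf'],2),np.round(a['box']).tolist()) for a in r[:3]])
        D[n+t]=r
pickle.dump(D,open('d.pkl','wb'))
E
```

```text
0.0 [ 0.1815289  -0.59731016  0.22958164] [ 9.89155602e-01  1.46867391e-01  3.08279448e-05 -1.07884475e-03] 0.08697322097657213 [-0.27766884  0.65394426  0.58699026]
top [0.38669157 0.01715304 1.23077727] [0.03, -0.036, -0.704, 0.709] [[616.7, 0.0, 316.8], [0.0, 616.7, 239.4], [0.0, 0.0, 1.0]] ['pixels', 'K', 'xyz', 'rotation', 'shot']
seasoning_box [(0.77, [345.0, 268.0, 128.0, 39.0]), (0.69, [374.0, 275.0, 12.0, 22.0]), (0.42, [332.0, 263.0, 14.0, 21.0])]
lid0 [(0.74, [350.0, 271.0, 8.0, 19.0]), (0.72, [374.0, 275.0, 16.0, 18.0]), (0.66, [333.0, 265.0, 12.0, 20.0])]
jar [(0.76, [346.0, 222.0, 24.0, 27.0])]
tin [(0.66, [440.0, 282.0, 42.0, 29.0])]
teaspoon [(0.79, [387.0, 239.0, 63.0, 19.0]), (0.4, [333.0, 264.0, 14.0, 21.0])]
scene [-0.05040843  0.69498257  0.54905948] [-0.168, 0.48, 0.811, -0.288] [[506.8, 0.0, 314.5], [0.0, 506.8, 240.6], [0.0, 0.0, 1.0]] ['pixels', 'K', 'xyz', 'rotation', 'shot']
seasoning_box [(0.95, [349.0, 259.0, 93.0, 62.0])]
lid0 [(0.83, [357.0, 244.0, 14.0, 23.0]), (0.7, [344.0, 251.0, 17.0, 29.0]), (0.65, [329.0, 256.0, 20.0, 26.0])]
jar [(0.62, [315.0, 236.0, 23.0, 34.0])]
tin [(0.57, [411.0, 222.0, 33.0, 43.0]), (0.44, [316.0, 238.0, 22.0, 39.0])]
teaspoon [(0.39, [346.0, 240.0, 37.0, 14.0]), (0.17, [350.0, 260.0, 94.0, 60.0])]
```

Run:
```python
import cv2,numpy as np
a=cv2.imread('pics/top0.png')[200:320,260:470];b=cv2.imread('pics/scene0.png')[195:315,260:450]
a=cv2.resize(a,(798,456),interpolation=cv2.INTER_CUBIC);b=cv2.resize(b,(798,504),interpolation=cv2.INTER_CUBIC)
cv2.imwrite('pics/a.png',a);cv2.imwrite('pics/b.png',b)
```

```text
(no output)
```

View pics/a.png

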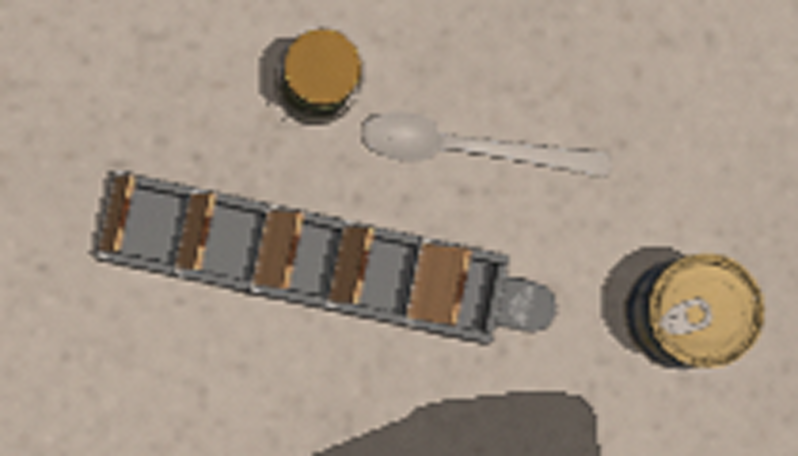

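View pics/b.png

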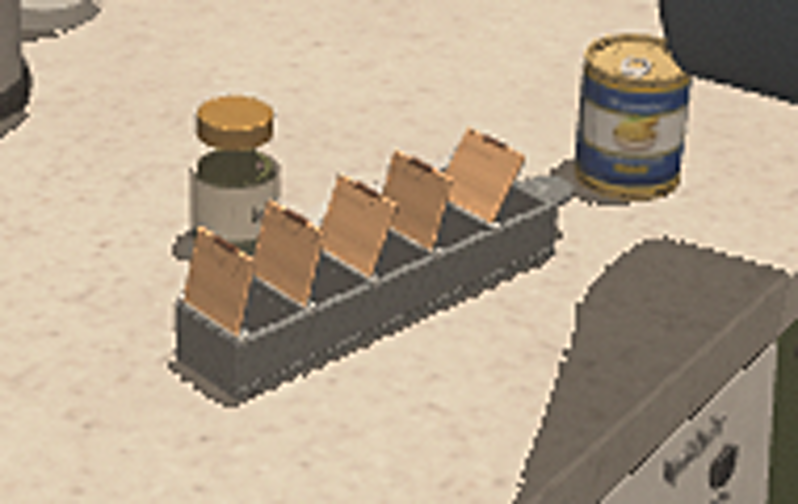

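```bash
cat > h.py <<'E'
import numpy as np
from scipy.spatial.transform import Rotation as R
def ray(p,uv,z):
    K=np.array(p['K']);q=np.asarray(p['rotation']);M=R.from_quat(q).as_matrix() if q.size==4 else q
    c=np.array(p['xyz']);uv=np.atleast_2d(uv).astype(float)
    d=np.c_[(uv[:,0]-K[0,2])/K[0,0],-(uv[:,1]-K[1,2])/K[1,1],-np.ones(len(uv))]@M.T
    return c+d*((z-c[2])/d[:,2])[:,None]
E
python3 - <<'E'
import pickle,numpy as np,cv2
from h import *
D=pickle.load(open('d.pkl','rb'));t=D['top'];s=D['scene']
ct=lambda a:np.array(a)/3.8+[260,200]-.4; cs=lambda a:np.array(a)/4.2+[260,195]-.4
# rim corners: +y+x, +y-x, -y-x, -y+x
A=ray(t,ct([(108,172),(96,260),(490,342),(508,256)]),.033)[:,:2]
B=ray(s,cs([(240,342),(558,203)]),.033)[:,:2]
print(A.round(4).tolist());print('len',np.linalg.norm(A[0]-A[3]),np.linalg.norm(A[1]-A[2]),'w',np.linalg.norm(A[0]-A[1]),np.linalg.norm(A[2]-A[3]))
c=A.mean(0);d=(A[0]+A[1]-A[2]-A[3]);d/=np.linalg.norm(d);print('c',c,'ydir',d,np.degrees(np.arctan2(d[1],d[0])))
print('scene -x edge',B.tolist(), 'vs',A[1],A[2])
m=max((r for r in D['topseasoning_box']),key=lambda r:r['mask'].sum())
print('tab',ray(t,ct([(553,303)]),.027))
for n,z in(('jar',.075),('tin',.072),('teaspoon',.005)):
    b=D['top'+n][0]['box'];print(n,ray(t,[b[:2]],z)[0].round(3),ray(s,[D['scene'+n][0]['box'][:2]],z/2)[0].round(3))
cv2.imwrite('pics/full.png',np.vstack([cv2.resize(t['pixels'],(400,300)),cv2.resize(s['pixels'],(400,300))])[:,:,::-1])
E
```

```text
[[0.4889, 0.0637], [0.4437, 0.0694], [0.4032, -0.1319], [0.4472, -0.1414]]
len 0.2092908774579598 0.20534235730743344 w 0.04551746564783047 0.04493251657054783
c [ 0.44576253 -0.03505217] ydir [0.19829779 0.98014182] 78.5625640494301
scene -x edge [[0.44790531264444466, 0.06864811275355276], [0.4051041481090504, -0.1317907370918947]] vs [0.44373509 0.0693733 ] [ 0.40324145 -0.13193678]
tab [[ 0.42348988 -0.1651585   0.027     ]]
jar [ 0.53  -0.047  0.075] [ 0.545 -0.045  0.037]
tin [ 0.418 -0.225  0.072] [ 0.42  -0.236  0.036]
teaspoon [ 0.505 -0.133  0.005] [ 0.519 -0.125  0.002]
```

View pics/full.png

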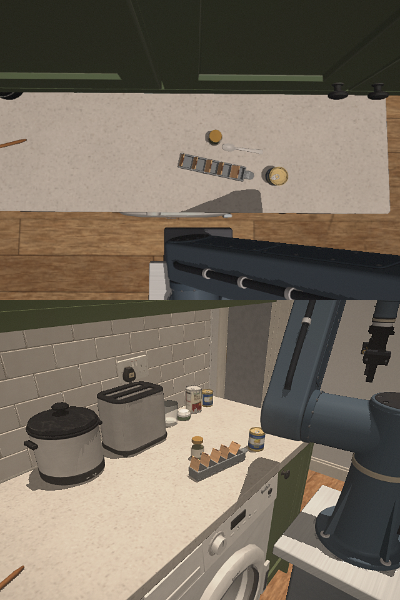

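```bash
python3 -m crank '[[40,30,0,0,0,8],[80,60,0,0,0,16],[120,90,0,0,0,24],[160,120,0,0,0,32],[200,150,0,0,0,40]]' 1 20
python3 -m crank '[[12,45,5,0,0,4],[24,90,10,0,0,9],[36,135,15,0,0,13],[48,180,20,0,0,17],[60,225,20,0,0,21.7]]'
python3 -m crank '[[0,40,0,0,0,0],[0,80,0,0,0,0],[0,120,0,0,0,0],[0,150,0,0,0,0],[0,150,0,0,0,0]]'
python3 - <<'E'
from rig import robot
import cv2,numpy as np,pickle
o=robot.get_obs();p=robot.camera('wrist')
print(o['position'],o['tool_rot'],o['grip_width'],o['ft_force'],o['time'],{k:np.round(p[k],3).tolist() for k in p if k!='pixels'})
pickle.dump((o,p),open('w.pkl','wb'));cv2.imwrite('pics/w.png',p['pixels'][:,:,::-1])
E
```

```text
time: 1.1
position: [0.383, -0.4468, 0.2308]
tool_rot: [0.878, 0.479, 0.0, 0.0]
ft_force: [1.0, -1.4, 1.1]
grip_width: 0.055
time: 1.6
position: [0.4423, -0.2215, 0.2514]
tool_rot: [0.773, 0.634, 0.0, 0.001]
ft_force: [0.7, -0.4, 0.2]
grip_width: 0.0149
time: 2.1
position: [0.4405, -0.0695, 0.2506]
tool_rot: [0.772, 0.635, 0.0, -0.001]
ft_force: [-0.1, -0.5, 0.8]
grip_width: 0.0007
[ 0.44049735 -0.06952774  0.25064393] [ 7.72452832e-01  6.35071498e-01  6.13603299e-05 -9.00154650e-04] 0.0007429791291125929 [-0.14439425 -0.54607894  0.77035442] 2.1 {'K': [[398.294, 0.0, 321.172], [0.0, 398.294, 242.488], [0.0, 0.0, 1.0]], 'mount': [[0.0, 0.953, 0.302, 0.083], [1.0, -0.0, -0.001, 0.001], [-0.001, 0.302, -0.953, -0.154], [0.0, 0.0, 0.0, 1.0]], 'shot': 3}
```

View pics/w.png

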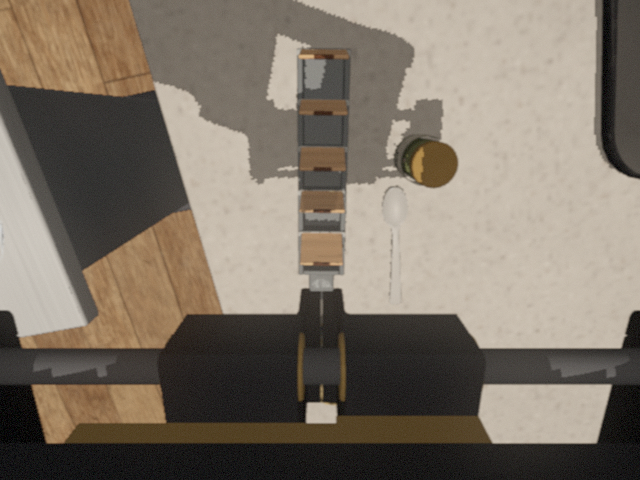

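Run:
```python
import pickle,numpy as np,cv2
from h import *
o,p=pickle.load(open('w.pkl','rb'))
T=np.eye(4);T[:3,:3]=R.from_quat(o['tool_rot']).as_matrix();T[:3,3]=o['position']
# mount rows show flange axes; camera->world
M=T@np.array(p['mount']);q=dict(K=p['K'],xyz=M[:3,3],rotation=M[:3,:3]);pickle.dump(q,open('wq.pkl','wb'))
print(M.round(3))
print(ray(q,[(298,57),(349,57),(301,273),(344,273),(322,57),(322.5,273)],.033).round(4).tolist())
print('jar',ray(q,[(434,163)],.075))
im=p['pixels'][30:310,270:470,::-1];cv2.imwrite('pics/wc.png',cv2.resize(im,(430,600),interpolation=cv2.INTER_CUBIC))
```

```text
[[ 0.981  0.184  0.058  0.458]
 [-0.193  0.936  0.295  0.012]
 [ 0.    -0.301  0.954  0.405]
 [ 0.     0.     0.     1.   ]]
[[0.4477, 0.0633, 0.033], [0.4904, 0.0549, 0.033], [0.4091, -0.131, 0.033], [0.4514, -0.1393, 0.033], [0.4678, 0.0594, 0.033], [0.4302, -0.1351, 0.033]]
jar [[ 0.54121703 -0.04134496  0.075     ]]
```

View pics/wc.png

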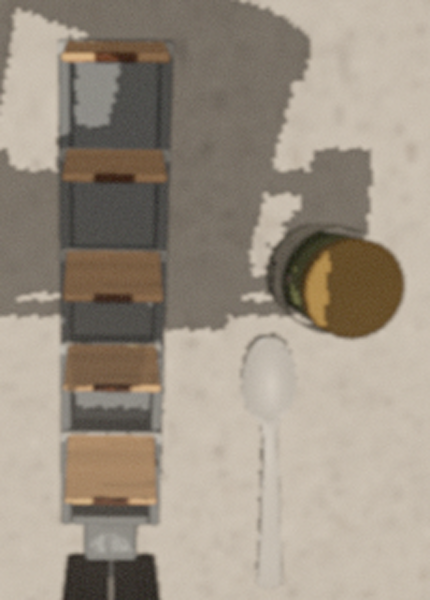

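```bash
python3 -m crank '[[8,45,0,0,0,0],[16,90,0,0,0,0],[24,135,0,0,0,0],[33,174,0,0,0,0],[33,174,-30,0,0,0]]'
python3 -m crank '[[0,0,-45,0,0,0],[0,0,-90,0,0,0],[0,0,-130,0,0,0],[0,0,-160,0,0,0],[0,0,-174,0,0,0]]'
python3 -m crank '[[0,0,0,0,0,0],[0,0,0,0,0,0],[0,0,0,0,0,0]]'
python3 - <<'E'
from rig import robot
import cv2,numpy as np
for i in range(4):
    o=robot.get_obs();print(o['position'],o['ft_force'])
    p=robot.camera('scene')
cv2.imwrite('pics/s2.png',cv2.resize(p['pixels'][140:320,230:470,::-1],(800,600),interpolation=cv2.INTER_CUBIC))
E
```

```text
time: 2.65
position: [0.4798, 0.1039, 0.2236]
tool_rot: [0.773, 0.635, 0.005, 0.004]
ft_force: [0.7, -0.3, -0.2]
grip_width: 0.0006
time: 3.15
position: [0.4743, 0.0997, 0.0438]
tool_rot: [0.774, 0.633, -0.001, -0.001]
ft_force: [0.3, -0.7, -0.3]
grip_width: 0.0003
time: 3.45
position: [0.4759, 0.1005, 0.0475]
tool_rot: [0.774, 0.633, 0.001, 0.001]
ft_force: [0.9, 1.4, -0.2]
grip_width: 0.0003
[0.47590053 0.10050766 0.04750499] [ 0.87045519  1.36242745 -0.2486997 ]
[0.47583817 0.100647   0.04765531] [-0.97586028  0.40704454 -1.09107148]
[0.47568071 0.10074869 0.04768063] [ 0.21576283 -0.00962156 -0.46461367]
[0.47548352 0.10086305 0.04763216] [-1.51889264  0.38753185 -0.22240156]
```

View pics/s2.png

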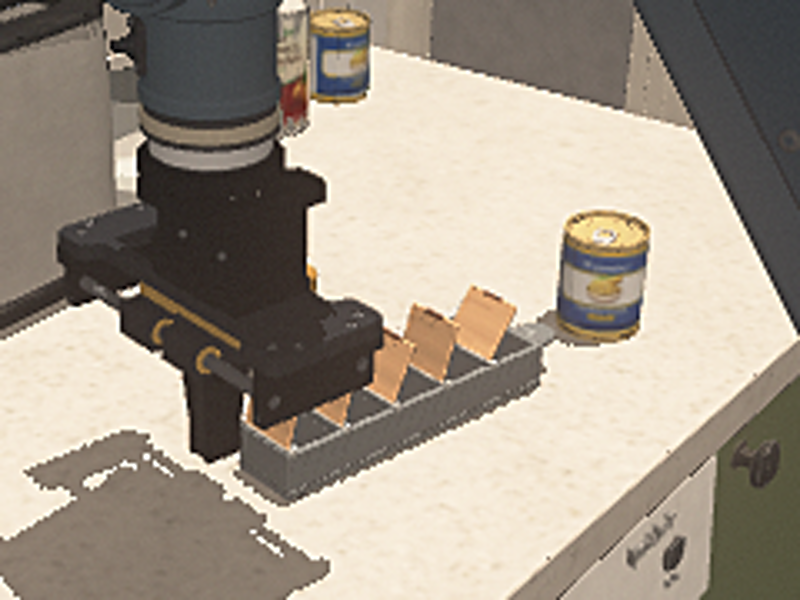

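```bash
python3 -m crank '[[0,0,-1,0,0,0],[-2,-10,-1,0,0,0],[-4,-20,-1,0,0,0],[-6,-29,-1,0,0,0],[-8,-39,-1,0,0,0]]'
python3 -m crank '[[-2,-10,0,0,0,0],[-4,-20,0,0,0,0],[-6,-29,0,0,0,0],[-8,-39,0,0,0,0],[-8,-39,0,0,0,0]]'
python3 - <<'E'
from rig import robot
import cv2,numpy as np
p=robot.camera('scene');o=robot.get_obs();print(o['position'],o['ft_force'])
cv2.imwrite('pics/s3.png',cv2.resize(p['pixels'][170:320,270:470,::-1],(800,600),interpolation=cv2.INTER_CUBIC))
E
```

```text
time: 4.15
position: [0.4664, 0.0611, 0.0456]
tool_rot: [0.774, 0.633, 0.0, -0.0]
ft_force: [1.4, 2.6, 4.2]
grip_width: 0.0002
time: 4.65
position: [0.4583, 0.0214, 0.0455]
tool_rot: [0.774, 0.633, -0.0, -0.0]
ft_force: [-0.8, -1.7, 1.9]
grip_width: 0.0009
[0.45835747 0.02187505 0.04550593] [-0.04597351 -0.54328725  1.97745025]
```

View pics/s3.png

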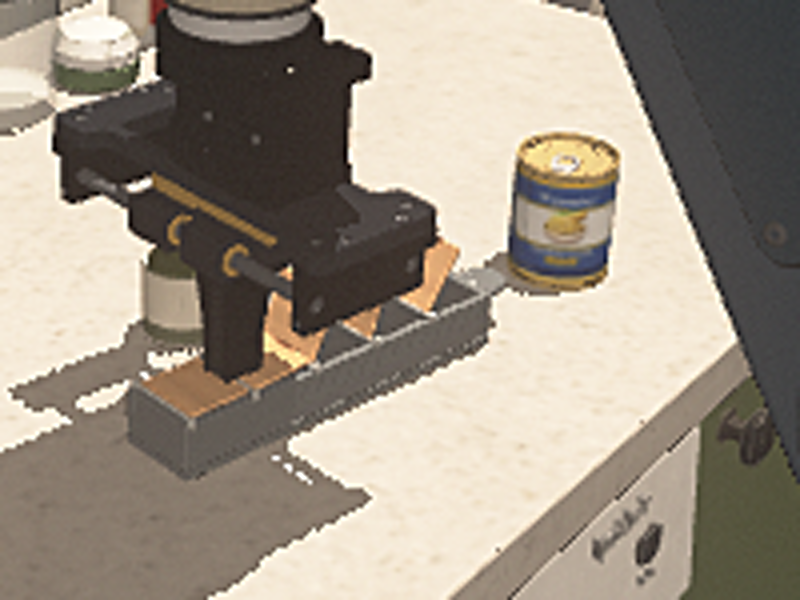

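lid0 is flat, lid1 nearly so, the box hasn't moved, and the vertical force is only 2–4 N. I'll carry on.

```bash
python3 -m crank '[[-2,-10,0.5,0,0,0],[-4,-20,0.5,0,0,0],[-6,-29,0.5,0,0,0],[-8,-39,0.5,0,0,0],[-10,-49,0.5,0,0,0]]'
python3 -m crank '[[-2,-10,0,0,0,0],[-4,-20,0,0,0,0],[-6,-29,0,0,0,0],[-8,-39,0,0,0,0],[-10,-49,0,0,0,0]]'
python3 -m crank '[[-2,-10,0,0,0,0],[-4,-20,0,0,0,0],[-6,-29,0,0,0,0],[-8,-39,0,0,0,0],[-10,-49,0,0,0,0]]'
python3 -m crank '[[-2,-10,0,0,0,0],[-3,-17,0,0,0,0],[-3,-17,0,0,0,0]]'
python3 - <<'E'
from rig import robot
import cv2,numpy as np
p=robot.camera('scene');o=robot.get_obs();print(o['position'],o['ft_force'])
cv2.imwrite('pics/s4.png',cv2.resize(p['pixels'][170:320,270:470,::-1],(800,600),interpolation=cv2.INTER_CUBIC))
E
```

```text
time: 5.2
position: [0.4483, -0.0266, 0.0461]
tool_rot: [0.774, 0.633, 0.0, -0.0]
ft_force: [0.5, 4.7, 6.4]
grip_width: 0.0002
time: 5.7
position: [0.4383, -0.076, 0.0459]
tool_rot: [0.774, 0.633, -0.0, -0.0]
ft_force: [-0.5, -0.7, 0.9]
grip_width: 0.0008
time: 6.2
position: [0.4284, -0.1248, 0.046]
tool_rot: [0.774, 0.633, -0.0, 0.0]
ft_force: [0.9, -0.2, 0.4]
grip_width: 0.0004
time: 6.5
position: [0.4259, -0.1422, 0.0461]
tool_rot: [0.774, 0.633, 0.0, 0.0]
ft_force: [0.2, 0.4, -0.3]
grip_width: 0.0001
[ 0.42562208 -0.14150271  0.04604238] [-1.18507639 -0.17812021 -0.60210174]
```

View pics/s4.png

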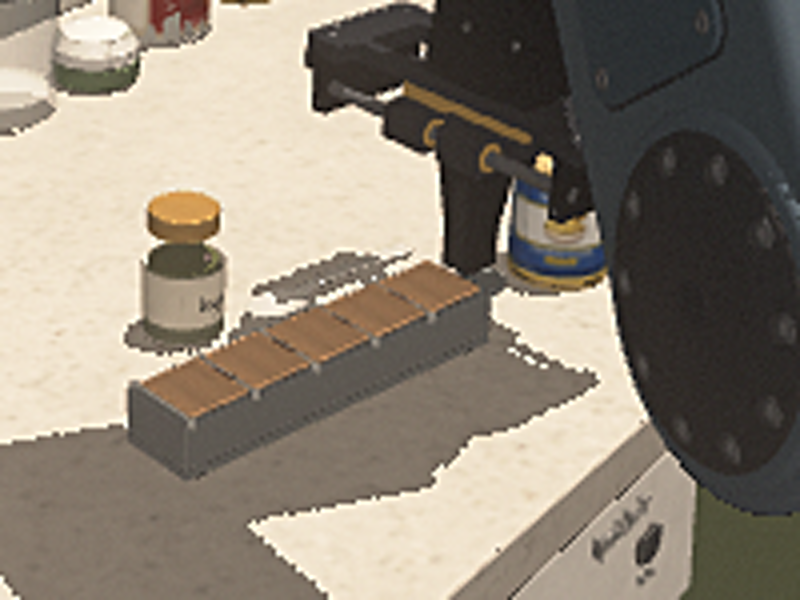

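All five lids are flat. I'll lift straight up, take a last look, and hand in.

```bash
python3 -m crank '[[0,0,15,0,0,0],[0,0,45,0,0,0],[0,0,85,0,0,0],[0,0,125,0,0,0],[0,0,165,0,0,0]]'
python3 -m crank '[[0,-20,0,0,0,0],[0,-60,0,0,0,0],[0,-100,0,0,0,0],[0,-120,0,0,0,0],[0,-120,0,0,0,0]]'
python3 - <<'E'
from rig import robot
import cv2,numpy as np
p=robot.camera('top');s=robot.camera('scene')
for n in("seasoning_box","jar","tin","teaspoon"): print(n,[(round(a['conf'],2),np.round(a['box']).tolist()) for a in robot.recognise(p,n)[:2]],[(round(a['conf'],2),np.round(a['box']).tolist()) for a in robot.recognise(s,n)[:1]])
o=robot.get_obs();print(o['time'],o['position'],o['ft_force'])
f=lambda i:cv2.resize(i[:,:,::-1],(640,300),interpolation=cv2.INTER_CUBIC)
cv2.imwrite('pics/s5.png',np.vstack([f(p['pixels'][200:300,260:473]),f(s['pixels'][195:295,260:473])]))
E
```

```text
time: 7.05
position: [0.425, -0.1401, 0.2125]
tool_rot: [0.774, 0.634, -0.0, -0.001]
ft_force: [-0.1, -0.1, -0.0]
grip_width: 0.0009
time: 7.55
position: [0.4261, -0.2635, 0.2111]
tool_rot: [0.775, 0.632, -0.0, 0.001]
ft_force: [0.5, -0.0, 0.8]
grip_width: 0.0005
seasoning_box [(0.87, [344.0, 268.0, 123.0, 41.0])] [(0.63, [350.0, 263.0, 94.0, 57.0])]
jar [(0.89, [345.0, 222.0, 21.0, 26.0])] [(0.72, [314.0, 237.0, 19.0, 40.0])]
tin [(0.84, [443.0, 282.0, 39.0, 30.0])] [(0.69, [405.0, 221.0, 18.0, 42.0])]
teaspoon [(0.6, [389.0, 240.0, 68.0, 18.0])] []
8.05 [ 0.42567513 -0.26033116  0.21111926] [ 0.17969916  0.08925702 -0.24275527]
```

View pics/s5.png

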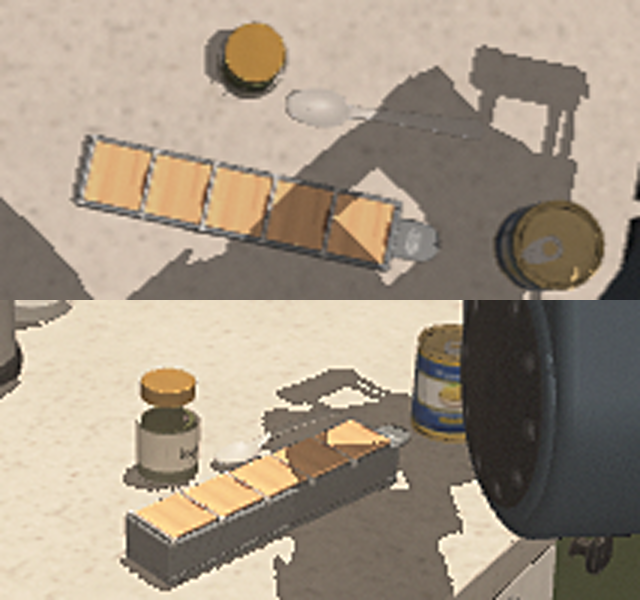

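```bash
python3 -c "
from rig import robot
print(robot.hand_in())"
```

```text
the job is handed in; nothing more can be done
None
```

I handed the job in with all five lids flat, at about 8 s of the 38 s allowed. It reports no verdict.

**What I did:** I located the box with the top, scene and wrist cameras. Then I shut the gripper and lined it up across the row. I ran the fingertips from beyond the plain end to past the tab end at about 38 mm height, then lifted straight up and moved the hand clear.

**Forces:** The readings, taken at the end of each move, reached about 8 N at most during the stroke. They were close to zero after the hand moved away. I did not see the forces between readings.

**Last checks:** The last top and scene pictures show all lids down. In the top picture the box, jar, tin and teaspoon boxes are within 1 to 3 pixels (roughly 2 to 6 mm) of where they started.

**Disagreements:**
- The camera estimates of the box differed by 3 to 4 mm, so I averaged them.
- The detector did not report the teaspoon in the last scene picture. It is visible there by eye, and it was detected in the top picture.
- The tin's detected position in the scene picture shifted by 6 pixels, because the arm partly hid it.

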